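Set and lock the air, then hold the batten up to the airbrush

TASK

Get the batten ready for spraying: turn the air regulator's knob until its pointer is on the dial's mark, then slide the lock fork fully home around the knob's neck. Then lift the long batten off its cradle and hold it level and still, middle straight in front of the airbrush nozzle, about 12 cm from it and at the nozzle's height, with the batten's length square across the spray; keep it level all the way and leave the other things on the bench where they are. Finish while still holding it there in the air: do not put it down or let go.

Things in the scene. Friction and masses are not known exactly. Their poses are not given: they have to be found in the camera images.
- regulator: Air regulator fixed to the bench: flat aluminium block, 30 mm high, 78 mm wide. Origin on the bench under the knob's axis; the block reaches from y = -48 to +132 mm. Beyond the -y end is a round gauge, 37 mm high. The dial's only mark is on the knob's -y side; the lock comes from the +y side between two rails.
- pressure_knob (a joint): The knob's turn in rad, limits 0 to 2.4, growing clockwise seen from above. At 0 the pointer is along the regulator's +x; at 1.57 it is on the mark (along the regulator's -y). It has light friction (0.04 N m) and stays where it is left.
- knob_grip (a point): Middle of the black knob's grip bar, on the turning axis, 59 mm above the bench. Bar 48 mm long, 14 mm thick, 30 mm tall (44 to 74 mm above the bench): pinch it across its thickness with the fingertips at least 44 mm up. Under it is an 18 mm square steel neck. This point's x axis points to the pointer end.
- knob_pointer (a point): Pointer end of the knob's bar: at its top, 24 mm from the axis. The half of the bar's top on this side carries a white line.
- dial_mark (a point): The black mark on the regulator's dial, 30 mm from the knob's axis, at the height of the block's top.
- knob_lock (a joint): How far the steel lock fork has been slid towards the knob, in m: 0 is fully open, 0.040 fully home, with its two prongs around the knob's square neck and against the end stop. Sliding friction 2 N; it stays where it is left. It moves along the regulator's -y.
- lock_tab (a point): Middle of the lock's upright steel tab: 14 mm thick across the slide, 34 mm long along it, 34 mm tall (40 to 74 mm above the bench; this point at 57 mm). On the regulator's centre line, at its y = 100 mm when open, 60 mm when home. The guide rails beside it reach 42 mm above the bench.
- cradle: Drying cradle fixed to the bench: two plywood rests at x = +75 and -75 mm, each 18 mm thick, joined by an 8 mm high strip. Their tops are 45 mm above the bench, with 10 mm high lips either side (36 mm apart) that keep the batten from sliding off. Origin at its centre on the bench.
- batten: The bare wooden batten that lies across the cradle's two rests: 220 mm long (its x), 24 mm wide (y), 18 mm thick (z), about 0.1 kg, evenly balanced. Origin at the centre of its underside, z up. In the cradle its underside is 45 mm above the bench.
- batten_mid (a point): Centre of the batten, 9 mm above its origin; its balance point.
- airbrush: The steel airbrush clamped level on a stand that is fixed to the bench, with a colour cup on top (190 mm high in all). Origin on the bench straight below the spray point; the nozzle tip is at its x = 120 mm and points along its -x, the stand's foot (110 x 90 mm, 12 mm thick) begins at x = 160 mm.
- nozzle (a point): Tip of the airbrush's nozzle, 150 mm above the bench.
- spray_point (a point): The spot where the middle of the batten is to be held: straight ahead of the nozzle tip, 120 mm from it, at the same height of 150 mm.
- jar_near: Bystander: closed paint jar, 48 mm across, 62 mm high.
- jar_far: Bystander: closed glass jar, 44 mm across, 55 mm high.
- sanding_stick: Bystander: flat grey sanding stick, 220 x 28 x 8 mm.
- tape_roll: Bystander: roll of tape lying flat, 90 mm across, 24 mm high.
- short_batten: Bystander: offcut of the same batten, 120 x 24 x 18 mm, flat on the bench (not the one to be held).
- flat_brush: Bystander: paint brush lying on the bench.
Things that resemble listed ones, but are neither listed nor needed, are in the scene too. What is shaped like the cradle but orange or red is not meant.

How it is judged:
By the outcome, as a careful person would: the job done as asked, in the order asked, and still so for the second after the job is handed in, while the arm keeps its last pose, push and grip.
It also fails if it takes over 61 s, if anything falls off the work surface, if the arm or the gripper's body presses on something with over 40 N, if the wrist force passes 120 N, or if a joint passes its speed limit or range.

ROBOT

A 6-joint arm with a two-finger parallel gripper is mounted at the origin on the work surface. World frame = base frame: x ahead of the robot, y to its left, z up, the work surface at z = 0. Lengths are in m, angles in rad, forces in N, time in s.
With the tool pointing down it reaches from about 0.425 to 0.95 m from the base axis. Payload 3.5 kg.
Tool frame: the origin (TCP) lies at the very end of the fingers, on their centre line; the grasp point (between the pads) lies 19 mm behind it; z points along the fingers, y is the direction in which the jaws open and shut (so a half turn about z gives the same grasp; the last joint's range is limited). The gripper opens to 85 mm and grips with 20 to 120 N. Pads are 22 mm wide; open, the fingers measure 114 mm over their backs; the gripper's body (76 mm by 85 mm) begins 54 mm behind the grasp point. The pads swing forward as they close: fully open they stand 13 mm farther back than shut.
Start: joints at [1.153, 0.286, 1.577, -0, 1.279, -0.15], TCP at [0.179, 0.651, 0.231] pointing down, gripper open.
Joint ranges: [-2.77, 2.77], [-0.9, 2.22], [0.21, 2.48], [-1.53, 4.67], [0.24, 2.81], [-2.84, 2.84]. Speed limits (rad/s): [2.79, 2.79, 3.14, 3.14, 3.14, 3.14].

INTERFACE

Orientations are given as a unit quaternion [x, y, z, w].
In Python, from plant import ctrl, imaging gives the robot as it stands.
- The arm moves only by the shell command python3 -m creep 'ROWS' [OPENING] [FORCE]. ROWS is JSON, one flat list of numbers, 4 for each row, row after row: the shift along the tool's x, y, z in units of 25 mm (1.0 is 25 mm), then the turn about the tool's z in units of 5 degrees (1.0 is 5 degrees). A call has 1 to 20 rows; each row is the pose to reach, as a shift and turn from the pose commanded when the call began, along the tool's axes at that moment; what a row does not reach only later rows make up. A row lasts 1/12 s, in which the tool goes at most 41.7 mm and 7.16 degrees, less where a joint would pass 70% of its speed; a pose out of reach is approached as far as the arm can. A call with a gripper value outside its range is refused whole. OPENING is the closure in counts, from 0 (fully open) to 255 (shut), set as the call begins (- or left out, the last holds). The fingers move at their own pace and stop on an object; FORCE is the grip in N (left out, the last holds). Time passes only in rows, so rows that repeat a pose let the fingers close. It gives the time, the measured TCP pose, the force and the opening at its end, in the units of the state.
- ctrl.get_state(): the state, without advancing time (a new reading comes with each control period).
- imaging.read_camera(name): name is "scene" or "top" or "wrist"; returns the picture (480x640x3 uint8, red, green, blue); there is no depth.
- imaging.camera_info(name): a dict with "intrinsics" (3x3 intrinsics, pixels), "distortion" ([k1, k2, p1, p2, k3] as OpenCV has them; the pictures are not rectified), "origin" and "attitude" of the camera in the world. Camera axes: x right, y down, z forward; pixel columns grow to the right and rows downward; lengths in m; the calibration is good to about 2 mm. A picture is of the moment at which its call begins: read the wrist's pose just before it. camera_info takes no time and is no camera call; for the wrist camera it gives the pose at the moment of the call.
- ctrl.sign_off(): hands the job in, once; it reports no verdict.
Trained networks look in the newest picture that a camera, given by its name, has taken for a name from the list of things; names that differ only in an ending like _2 or _b are one class to them, and where a whole thing is asked for, a point or a joint stands for the part that bears it (a point fixed in the world has none). Each returns a list of dicts, best first, with "p" (0 to 1); they miss things now and then, are a little off and sometimes report something else, mostly with a low value. They report only what shows in the picture. A call takes as long as a camera call. They do not tell look-alikes from the thing itself.
- imaging.silhouettes(camera, name): "mask" (480x640 bool, what is visible of it) and "uv" ([column, row] in pixels, amid what is visible of it).
The state is a dict: "time": time; "qpos": joint angles; "dq": joint speeds; "joint_efforts": joint torques, N m; "eef_pos": TCP position; "tcp_rot": TCP orientation; "contact_force": force on the tool from outside, world axes, zero at the start; "wrist_torque": the same for the moment, N m; "opening": opening from 0.0 (shut) to 1.0 (fully open).
Only numpy, scipy, OpenCV 4.12 (cv2) and the standard library are available. Lean on these libraries where they do the work, as an engineer would, in place of code of your own. Each camera call takes 0.05 s, during which the arm holds its last target.

## Working session

There is one attempt and no reset: what is moved stays moved. The work goes in short steps, Python scripts to look and compute and a shell command to move; the robot and the scene stay as the last step left them, time stands still between calls to the robot, and variables do not carry over. Pictures are saved under pics/ and viewed, and the job is handed in when it is done.

```bash
ls; mkdir -p pics; python3 - <<'E'
from plant import ctrl, imaging
import cv2, numpy as np
for n in ["scene","top","wrist"]:
    im=imaging.read_camera(n); cv2.imwrite(f"pics/{n}0.png",im[...,::-1])
    i=imaging.camera_info(n); print(n,i)
print(ctrl.get_state())
E
```

```text
pics
scene {'intrinsics': array([[578.09746308,   0.        , 330.87046842],
       [  0.        , 578.09746308, 239.22294035],
       [  0.        ,   0.        ,   1.        ]]), 'distortion': array([-0.0072191,  0.       ,  0.       ,  0.       ,  0.       ]), 'origin': array([ 1.40021672, -0.53909828,  0.84827868]), 'attitude': array([ 0.76816427,  0.45125663, -0.23459882, -0.38891451])}
top {'intrinsics': array([[481.68030071,   0.        , 324.19710751],
       [  0.        , 481.68030071, 235.4278751 ],
       [  0.        ,   0.        ,   1.        ]]), 'distortion': array([-0.12138912,  0.        ,  0.        ,  0.        ,  0.        ]), 'origin': array([ 0.25032812, -0.03327766,  1.2942836 ]), 'attitude': array([-0.689381  ,  0.71499693, -0.08143302,  0.08307764])}
wrist {'intrinsics': array([[405.00960048,   0.        , 319.53699183],
       [  0.        , 405.00960048, 238.67258463],
       [  0.        ,   0.        ,   1.        ]]), 'distortion': array([0.01329956, 0.        , 0.        , 0.        , 0.        ]), 'origin': array([0.10206282, 0.67225249, 0.37242837]), 'attitude': array([0.78553207, 0.59865925, 0.09408405, 0.12527831])}
{'time': 0.15, 'qpos': array([ 1.15302925e+00,  2.86989831e-01,  1.57787287e+00, -3.71419106e-05,
        1.27858852e+00, -1.49985165e-01]), 'dq': array([-7.65454035e-04,  1.03852929e-04, -5.03258839e-03, -5.50331244e-04,
        4.04061533e-04,  2.74367973e-05]), 'joint_efforts': array([-3.86643278e-04, -4.06604862e+01, -2.93142128e+01, -2.15468267e-04,
        3.96377756e-03,  2.74304121e-06]), 'eef_pos': array([0.17835624, 0.65046794, 0.23022907]), 'tcp_rot': array([ 1.33485901e-01,  9.91050276e-01, -8.97071811e-04, -2.43205795e-04]), 'contact_force': array([-0.73235713,  0.05891517,  0.05044368]), 'wrist_torque': array([-0.00486536,  0.00384496, -0.00013087]), 'opening': 0.9979834694388894}
```

View pics/scene0.png

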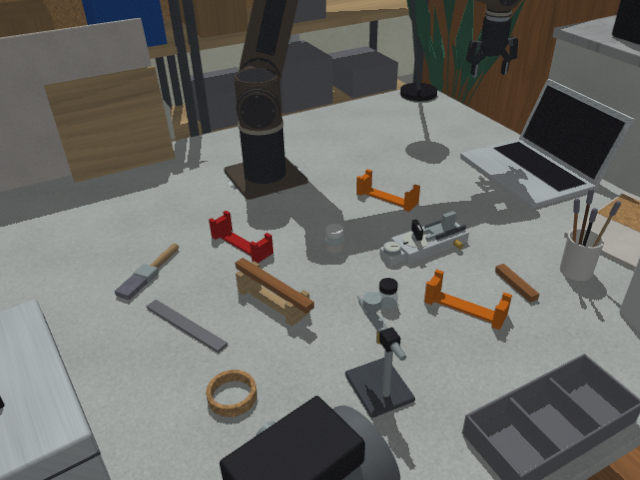

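View pics/top0.png

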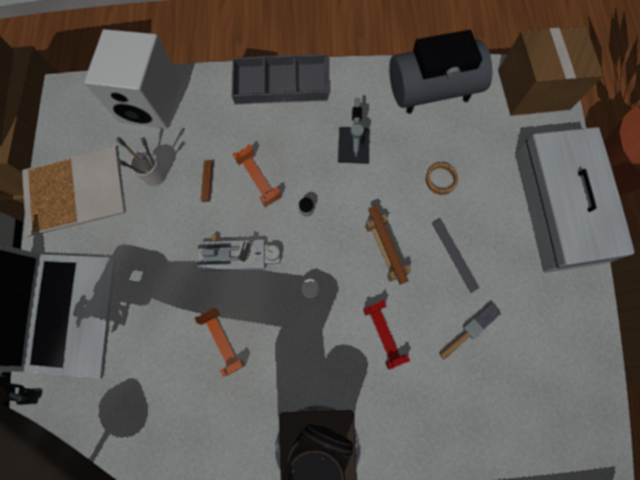

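View pics/wrist0.png

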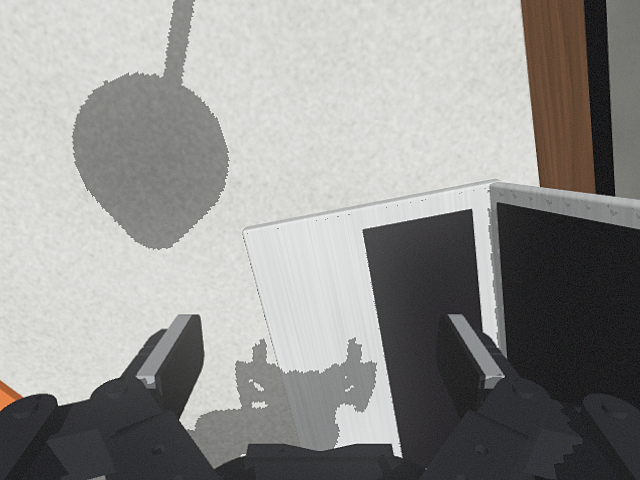

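```bash
cat > h.py <<'E'
from plant import ctrl, imaging
import cv2, numpy as np
from scipy.spatial.transform import Rotation as R
def ray(info,uv):
    K=np.array(info['intrinsics']);d=np.array(info['distortion'])
    p=cv2.undistortPoints(np.array(uv,float).reshape(-1,1,2),K,d).reshape(-1,2)
    return R.from_quat(info['attitude']).apply(np.c_[p,np.ones(len(p))])
def onz(info,uv,z):
    r=ray(info,uv);o=np.array(info['origin']);return o+r*((z-o[2])/r[:,2])[:,None]
def proj(info,X):
    Rm=R.from_quat(info['attitude']).as_matrix().T;t=-Rm@info['origin']
    return cv2.projectPoints(np.array(X,float).reshape(-1,1,3),cv2.Rodrigues(Rm)[0],t,np.array(info['intrinsics']),np.array(info['distortion']))[0].reshape(-1,2)
def tri(infos,uvs):
    A=np.zeros((3,3));b=np.zeros(3)
    for i,uv in zip(infos,uvs):
        r=ray(i,[uv])[0];r/=np.linalg.norm(r);P=np.eye(3)-np.outer(r,r);A+=P;b+=P@i['origin']
    return np.linalg.solve(A,b)
def crop(im,x0,y0,x1,y1,s,fn): cv2.imwrite(fn,cv2.resize(im[y0:y1,x0:x1,::-1],None,fx=s,fy=s,interpolation=cv2.INTER_CUBIC))
E
python3 - <<'E'
from h import *
T=imaging.camera_info("top");im=imaging.read_camera("top")
crop(im,180,210,310,300,6,"pics/t1.png");crop(im,320,80,450,290,2.8,"pics/t2.png")
for n in ["regulator","cradle","batten","airbrush","pressure_knob","knob_lock","jar_near","jar_far","sanding_stick","tape_roll","short_batten","flat_brush","nozzle","knob_pointer"]:
    for d in imaging.silhouettes("top",n)[:3]:
        m=d["mask"].astype(np.uint8);
        rc=cv2.minAreaRect(cv2.findNonZero(m)) if m.any() else None
        print(n,round(d["p"],2),np.round(d["uv"],1),onz(T,[d["uv"]],0.03)[0].round(3),[np.round(x,1) for x in rc])
S=imaging.camera_info("scene");im=imaging.read_camera("scene")
crop(im,350,180,480,280,6,"pics/s1.png");crop(im,340,270,440,420,4,"pics/s2.png")
for n in ["regulator","batten","airbrush","knob_pointer","knob_lock","nozzle","short_batten"]:
    for d in imaging.silhouettes("scene",n)[:2]: print(n,round(d["p"],2),np.round(d["uv"],1),d["mask"].sum())
E
```

```text
regulator 0.72 [237.3 257.5] [0.498 0.199 0.03 ] [array([239. , 253.5]), array([35., 82.]), np.float64(90.0)]
cradle 0.78 [257.6 178.6] [0.72  0.144 0.03 ] [array([257.4, 175.3]), array([63.1, 21.7]), np.float64(58.2)]
cradle 0.75 [382.  242.3] [ 0.526 -0.191  0.03 ] [array([387. , 247.4]), array([63.7, 24. ]), np.float64(66.7)]
cradle 0.74 [222.5 340.8] [0.279 0.238 0.03 ] [array([219.1, 341.6]), array([65.3, 25.6]), np.float64(64.3)]
batten 0.68 [217.3 252.6] [0.514 0.254 0.03 ] [array([219.6, 254.1]), array([13.3, 35.2]), np.float64(87.6)]
batten 0.59 [387.7 241.6] [ 0.527 -0.206  0.03 ] [array([387.9, 244.3]), array([81.9,  9.7]), np.float64(67.4)]
airbrush 0.86 [353.8 141.5] [ 0.822 -0.13   0.03 ] [array([354. , 131.2]), array([30.4, 62.6]), np.float64(2.4)]
airbrush 0.45 [201.7 183.6] [0.712 0.302 0.03 ] [array([206.4, 181.5]), array([ 9.7, 41.3]), np.float64(4.1)]
pressure_knob 0.51 [382.2 249.1] [ 0.507 -0.19   0.03 ] [array([387.3, 247.5]), array([64.3, 24.2]), np.float64(66.3)]
pressure_knob 0.43 [243.3 253.3] [0.509 0.183 0.03 ] [array([244.9, 251.4]), array([ 9.7, 20.1]),
[... 1193 characters left out ...]
89  0.03 ] [array([442. , 178.5]), array([29., 30.]), np.float64(90.0)]
nozzle 0.91 [354.7 138.2] [ 0.832 -0.133  0.03 ] [array([353.5, 130. ]), array([66., 31.]), np.float64(90.0)]
nozzle 0.61 [309.8 289.5] [0.406 0.007 0.03 ] [array([310. , 288.5]), array([19., 18.]), np.float64(90.0)]
knob_pointer 0.73 [244.2 253.9] [0.508 0.181 0.03 ] [array([244.6, 251.3]), array([10. , 19.3]), np.float64(16.7)]
regulator 0.89 [423.5 240.3] 2652
batten 0.85 [274.8 285.9] 1243
batten 0.33 [335.  239.9] 564
airbrush 0.82 [378.9 378.7] 3597
knob_pointer 0.77 [417.7 234.6] 216
knob_lock 0.74 [439.6 228. ] 393
knob_lock 0.2 [274.6 286.5] 1228
nozzle 0.68 [379.2 376.2] 3779
short_batten 0.85 [517.2 283.6] 635
```

View pics/t1.png

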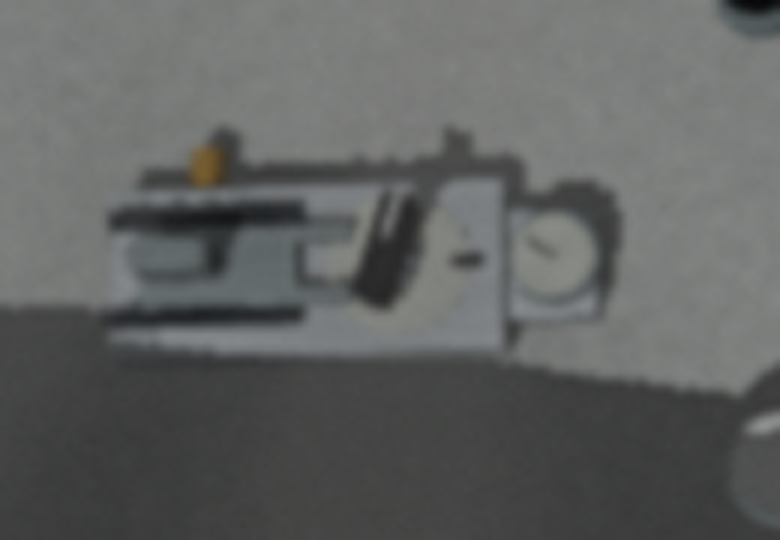

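View pics/t2.png

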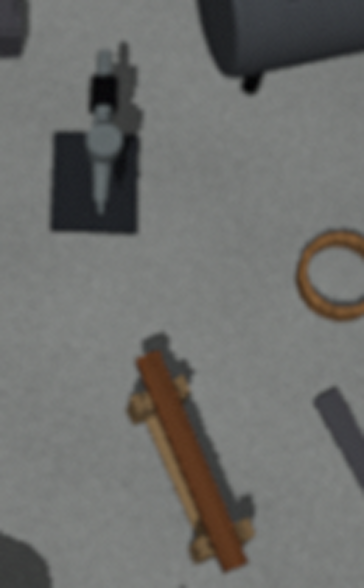

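View pics/s1.png

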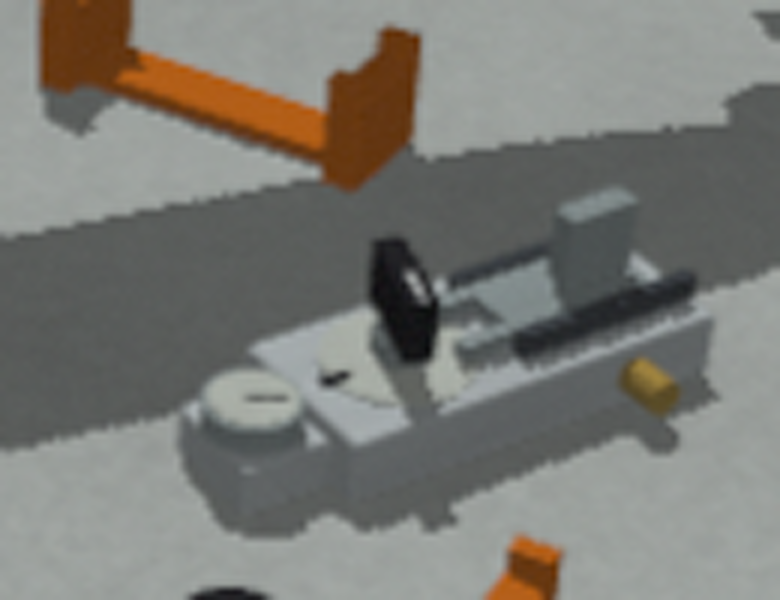

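View pics/s2.png

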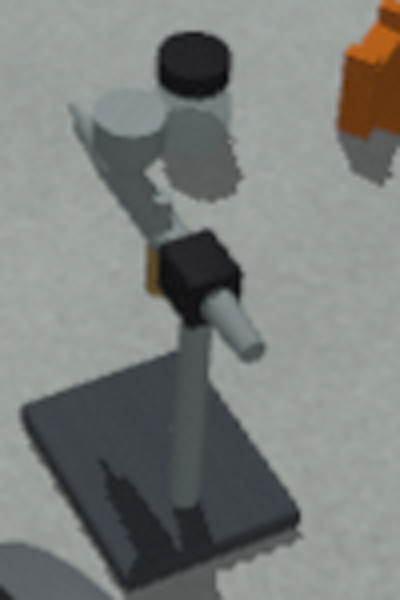

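```bash
python3 - <<'E'
from h import *
T=imaging.camera_info("top");S=imaging.camera_info("scene")
t1=lambda x,y:(180+x/6-.4,210+y/6-.4); s1=lambda x,y:(350+x/6-.4,180+y/6-.4)
t2=lambda x,y:(320+x/2.8-.3,80+y/2.8-.3); s2=lambda x,y:(340+x/4-.4,270+y/4-.4)
P={'mark':(t1(467,260),s1(335,378)),'gauge':(t1(552,255),s1(252,400)),'noz':(t2(100,213),s2(76,108)),'tail':(t2(104,55),s2(255,348)),
'pointerend':(t1(398,192),None),'otherend':(t1(378,303),None)}
for k,(a,b) in P.items():
    print(k, tri([T,S],[a,b]).round(4) if b else '', onz(T,[a],.03)[0].round(4), onz(T,[a],.074)[0].round(4), onz(T,[a],.15)[0].round(4), onz(S,[b],.03)[0].round(4) if b else '', onz(S,[b],.15)[0].round(4) if b else '')
for q in [(503,178),(500,350),(110,345)]: print(onz(T,[t1(*q)],.03)[0].round(4))
print('foot',[onz(T,[t2(*q)],.012)[0].round(4) for q in [(55,133),(137,133),(137,233),(52,230)]])
# batten ends top, z=.063
print('bat',[onz(T,[t2(*q)],.063)[0].round(4) for q in [(137,360),(155,350),(243,562),(222,571)]])
q=ctrl.get_state()['tcp_rot'];print(R.from_quat(q).as_matrix().round(3))
E
```

```text
mark [0.5093 0.1455 0.0303] [0.509 0.145 0.03 ] [0.5    0.1388 0.074 ] [0.4845 0.1281 0.15  ] [0.5091 0.1464 0.03  ] [0.6398 0.0458 0.15  ]
gauge [0.5092 0.1065 0.0338] [0.5099 0.1069 0.03  ] [0.5009 0.102  0.074 ] [0.4853 0.0936 0.15  ] [0.505  0.1095 0.03  ] [0.6363 0.0144 0.15  ]
noz [ 0.73   -0.1215  0.1464] [ 0.7779 -0.1319  0.03  ] [ 0.7595 -0.1285  0.074 ] [ 0.7278 -0.1225  0.15  ] [ 0.6194 -0.0505  0.03  ] [ 0.7339 -0.1222  0.15  ]
tail [ 0.8907 -0.1341  0.1477] [ 0.9556 -0.1457  0.03  ] [ 0.9311 -0.1418  0.074 ] [ 0.8887 -0.135   0.15  ] [ 0.8056 -0.0646  0.03  ] [ 0.8928 -0.1342  0.15  ]
pointerend  [0.5414 0.1761 0.03  ] [0.5312 0.1688 0.074 ] [0.5137 0.1563 0.15  ]  
otherend  [0.4909 0.1851 0.03  ] [0.4825 0.1775 0.074 ] [0.468  0.1644 0.15  ]  
[0.5461 0.1286 0.03  ]
[0.4677 0.1305 0.03  ]
[0.4759 0.3061 0.03  ]
foot [array([ 0.8766, -0.0914,  0.012 ]), array([ 0.8736, -0.1766,  0.012 ]), array([ 0.7622, -0.1698,  0.012 ]), array([ 0.7686, -0.0835,  0.012 ])]
bat [array([ 0.6127, -0.1567,  0.063 ]), array([ 0.622 , -0.1744,  0.063 ]), array([ 0.4157, -0.2435,  0.063 ]), array([ 0.4081, -0.2235,  0.063 ])]
[[-0.964  0.265 -0.   ]
 [ 0.265  0.964 -0.   ]
 [ 0.    -0.    -1.   ]]
```

```bash
python3 -m creep '[-17.8,-14.9,0.6,-1,-17.8,-14.9,0.6,-1,-17.8,-14.9,0.6,-1,-17.8,-14.9,0.6,-1,-17.8,-14.9,0.6,-1,-17.8,-14.9,0.6,-1,-17.8,-14.9,0.6,-1,-17.8,-14.9,0.6,-1,-17.8,-14.9,0.6,-1,-17.8,-14.9,0.6,-1,-17.8,-14.9,0.6,-1,-17.8,-14.9,0.6,-1,-17.8,-14.9,0.6,-1,-17.8,-14.9,0.6,-1,-17.8,-14.9,0.6,-1,-17.8,-14.9,0.6,-1,-17.8,-14.9,0.6,-1,-17.8,-14.9,0.6,-1]' 0
python3 - <<'E'
from h import *
print(ctrl.get_state()['qpos'])
W=imaging.camera_info("wrist");im=imaging.read_camera("wrist");cv2.imwrite("pics/w1.png",im[...,::-1])
np.save("w1info.npy",W,allow_pickle=True)
for n in ["knob_pointer","regulator","knob_lock"]:
    for d in imaging.silhouettes("wrist",n)[:2]:
        m=d['mask'].astype(np.uint8); print(n,d['p'],d['uv'],cv2.minAreaRect(cv2.findNonZero(m)))
print(proj(W,[[.5103,.1755,.074],[.5093,.1455,.03]]))
E
```

```text
time: 2.8
eef_pos: [0.5085, 0.1749, 0.2163]
tcp_rot: [0.089, 0.996, 0.0, -0.0]
contact_force: [0.1, -0.1, 0.3]
opening: 0.998
[ 1.42399529e-01 -3.73327642e-03  1.92836344e+00  3.12191986e-04
  1.21720362e+00 -1.24930341e+00]
knob_pointer 0.66 [317.6, 217.3] ((319.8907775878906, 217.92832946777344), (24.069297790527344, 70.10474395751953), 6.709836959838867)
regulator 0.83 [355.6, 201.0] ((349.6899108886719, 209.1671142578125), (115.8763427734375, 276.43304443359375), 79.76519775390625)
knob_lock 0.63 [409.2, 191.9] ((406.6621398925781, 194.97296142578125), (46.85371780395508, 129.2176055908203), 80.53767395019531)
[[320.2323065  223.56197008]
 [284.65115818 214.20325072]]
```

View pics/w1.png

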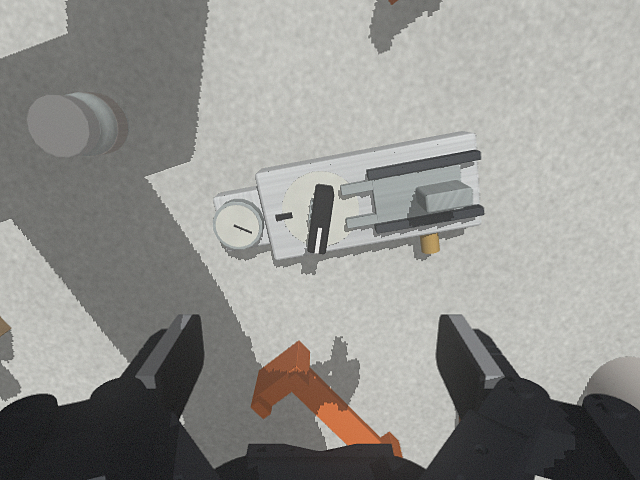

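```bash
python3 - <<'E'
from h import *
im=cv2.imread("pics/w1.png")[...,::-1]; crop(im,200,120,500,280,2.6,"pics/w1c.png"); crop(im,260,160,380,270,5,"pics/w1d.png")
E
```

```text
(no output)
```

View pics/w1c.png

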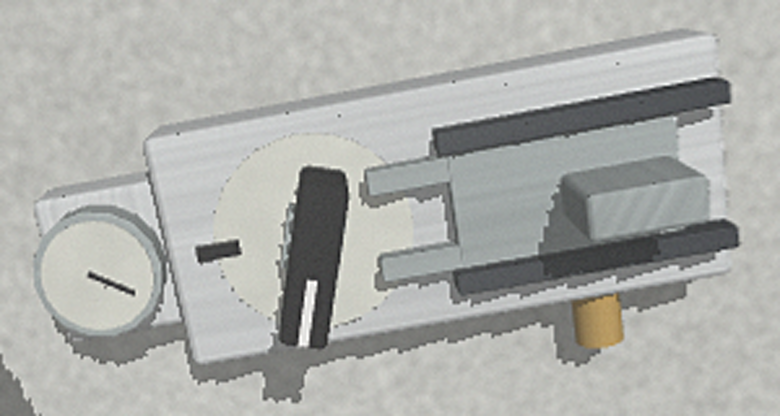

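View pics/w1d.png

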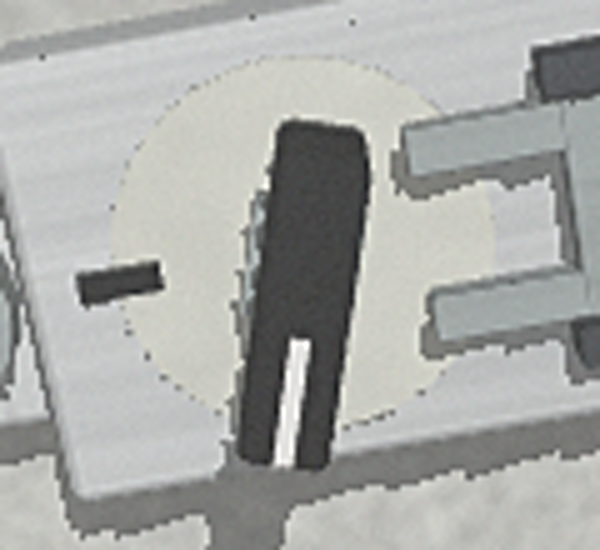

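```bash
python3 - <<'E'
from h import *
W=np.load("w1info.npy",allow_pickle=True).item()
print(W['origin'],R.from_quat(W['attitude']).as_matrix().round(3))
d=lambda x,y:(260+x/5-.4,160+y/5-.4); c=lambda x,y:(200+x/2.6-.3,120+y/2.6-.3)
cor=onz(W,[c(147,140),c(200,362),c(725,272),c(717,36)],.03); print(cor.round(4))
disc=onz(W,[d(302,243)],.031)[0];print('disc',disc.round(4))
mk=onz(W,[d(80,287),d(160,277)],.03);print('mark',mk.round(4))
b=onz(W,[d(238,460),d(327,468),d(365,127),d(283,120)],.074);print(b.round(4),b.mean(0).round(4))
v=(b[0]+b[1]-b[2]-b[3])/2;print('bar',np.linalg.norm(v),np.degrees(np.arctan2(v[1],v[0])))
for i,j in [(1,0),(0,3),(1,2)]:
    v=cor[j]-cor[i];print(np.linalg.norm(v).round(4),np.degrees(np.arctan2(v[1],v[0])))
yaws=[]
tab=onz(W,[c(562,180),c(665,155),c(708,180),c(590,205)],.074);print('tab',tab.round(4))
s=ctrl.get_state();print(s['eef_pos'],R.from_quat(s['tcp_rot']).as_matrix().round(4)[:,0])
E
```

```text
[0.43056782 0.18955862 0.35850124] [[ 0.179  0.936  0.304]
 [ 0.984 -0.17  -0.056]
 [-0.     0.309 -0.951]]
[[0.4719 0.1298 0.03  ]
 [0.5472 0.1304 0.03  ]
 [0.5472 0.3043 0.03  ]
 [0.4723 0.3062 0.03  ]]
disc [0.5093 0.1756 0.031 ]
mark [[0.5103 0.1375 0.03  ]
 [0.511  0.1511 0.03  ]]
[[0.53   0.162  0.074 ]
 [0.5336 0.1749 0.074 ]
 [0.484  0.1892 0.074 ]
 [0.4809 0.1779 0.074 ]] [0.5071 0.176  0.074 ]
bar 0.051593274984049836 -17.008413170424873
0.0753 -179.54708209279818
0.1764 89.88277645428869
0.1738 90.01223386940886
tab [[0.4973 0.2468 0.074 ]
 [0.4955 0.2749 0.074 ]
 [0.5045 0.2859 0.074 ]
 [0.5057 0.2536 0.074 ]]
[0.50859596 0.17505212 0.21644049] [-9.841e-01  1.776e-01 -1.000e-04]
```

```bash
python3 -m creep '[0,0,1.5,1.4,0,0,3,1.4,0,0,4.5,1.4,0,0,5.5,1.4,0,0,6.3,1.4,0,0,6.7,1.4,0,0,6.7,1.4,0,0,6.7,1.4,0,0,6.7,1.4]' 100 30
python3 -m creep '[0,0,0,0,0,0,0,0,0,0,0,0,0,0,0,0,0,0,0,0,0,0,0,0,0,0,0,0,0,0,0,0,0,0,0,0,0,0,0,0]' 255 30
```

```text
time: 3.75
eef_pos: [0.5106, 0.1744, 0.0507]
tcp_rot: [0.151, 0.989, 0.0, 0.002]
contact_force: [0.1, 0.3, -0.8]
opening: 0.606
time: 4.58
eef_pos: [0.5102, 0.1749, 0.0502]
tcp_rot: [0.151, 0.989, 0.001, 0.001]
contact_force: [-0.8, 5.2, 5.4]
opening: 0.155
```

```bash
python3 -m creep '[0,0,0,1,0,0,0,2,0,0,0,3,0,0,0,4,0,0,0,5,0,0,0,6,0,0,0,7,0,0,0,8,0,0,0,9,0,0,0,10,0,0,0,11,0,0,0,12,0,0,0,13,0,0,0,14,0,0,0,14.5,0,0,0,14.5,0,0,0,14.5,0,0,0,14.5]' 255 30
python3 - <<'E'
from h import *
s=ctrl.get_state();q=s['tcp_rot'];v=R.from_quat(q).as_matrix();print(np.degrees(np.arctan2(v[1,0],v[0,0])),s['qpos'],s['contact_force'],s['wrist_torque'])
S=imaging.camera_info("scene");im=imaging.read_camera("scene");crop(im,350,180,480,280,6,"pics/s3.png")
im=imaging.read_camera("wrist");cv2.imwrite("pics/w3.png",im[...,::-1])
E
```

```text
time: 6.08
eef_pos: [0.5101, 0.1749, 0.0502]
tcp_rot: [0.706, 0.708, 0.001, 0.0]
contact_force: [-0.3, 5.3, 5.9]
opening: 0.156
90.12555103571577 [1.41391629e-01 2.15556007e-01 2.02955097e+00 1.98753040e-03
 8.94346559e-01 1.37959501e-01] [-0.30602792  5.33972591  5.92925359] [ 0.8376223   0.22869939 -0.03804694]
```

View pics/w3.png

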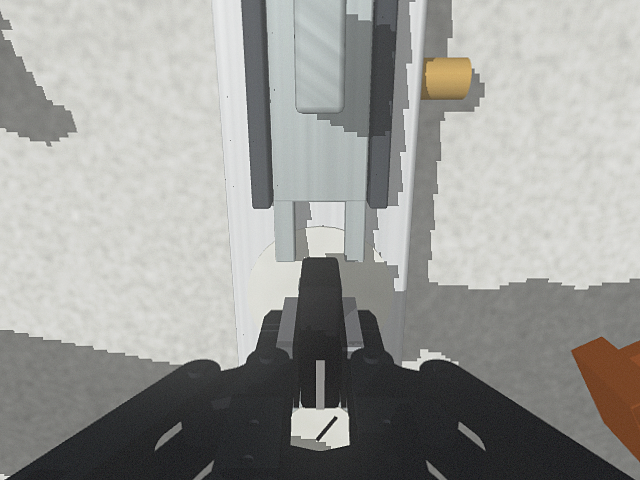

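```bash
python3 -m creep '[0,0,0,0,0,0,0,0,0,0,0,0,0,0,-1,0,0,0,-2,0,0.8,0,-3,0,1.6,0,-4,0,2.4,0,-5,0,2.4,0,-5,0,2.4,0,-5,0]' 100 30
python3 - <<'E'
from h import *
s=ctrl.get_state();print(s['contact_force'],s['wrist_torque'])
W=imaging.camera_info("wrist");np.save("w4info.npy",W,allow_pickle=True)
im=imaging.read_camera("wrist");cv2.imwrite("pics/w4.png",im[...,::-1])
im=imaging.read_camera("scene");crop(im,350,180,480,280,6,"pics/s4.png")
E
```

```text
time: 7.02
eef_pos: [0.5097, 0.2345, 0.1753]
tcp_rot: [0.706, 0.709, 0.001, 0.001]
contact_force: [0.2, 0.4, -0.1]
opening: 0.609
[ 0.20722801  0.42220453 -0.08168223] [-0.01012996  0.02523192  0.01265706]
```

View pics/w4.png

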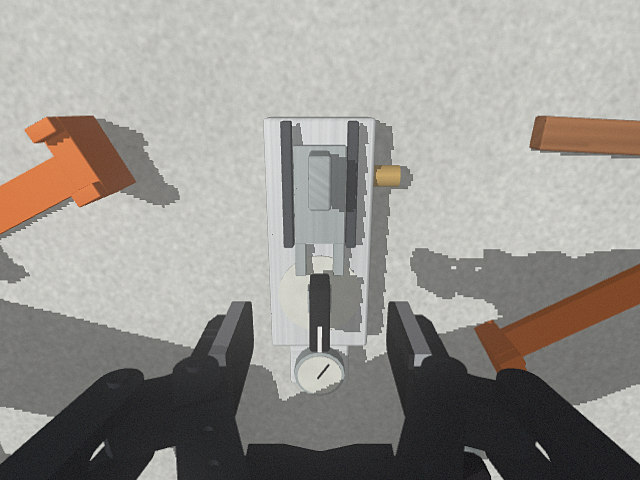

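View pics/s4.png

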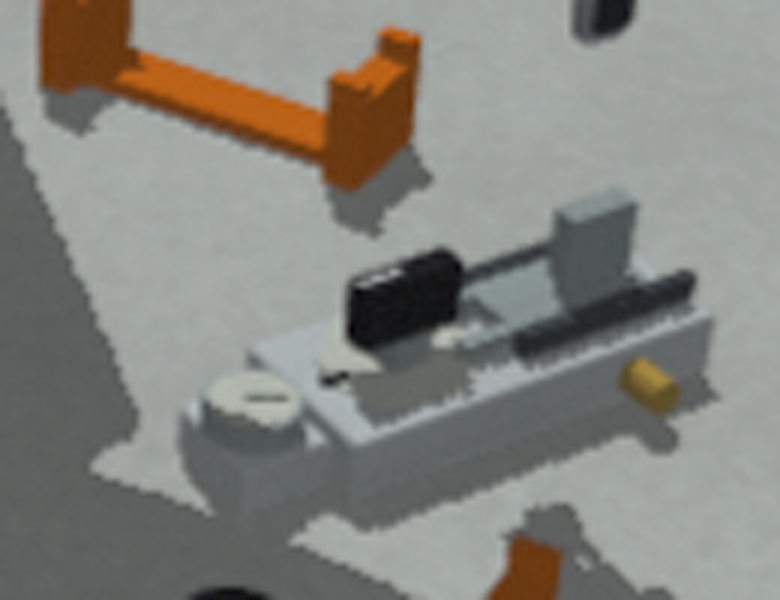

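```bash
python3 - <<'E'
from h import *
im=cv2.imread("pics/w4.png")[...,::-1]; crop(im,255,260,385,400,5,"pics/w4c.png"); crop(im,255,105,385,260,4.5,"pics/w4d.png")
E
```

```text
(no output)
```

View pics/w4c.png

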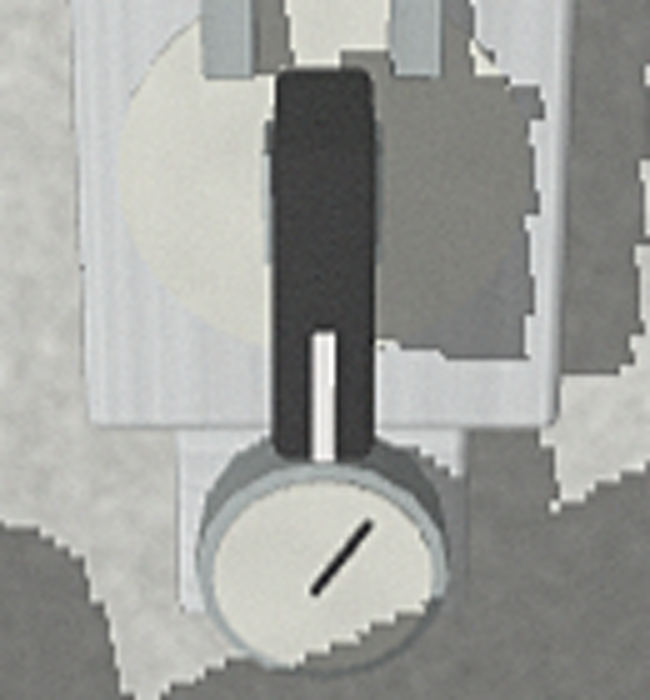

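View pics/w4d.png

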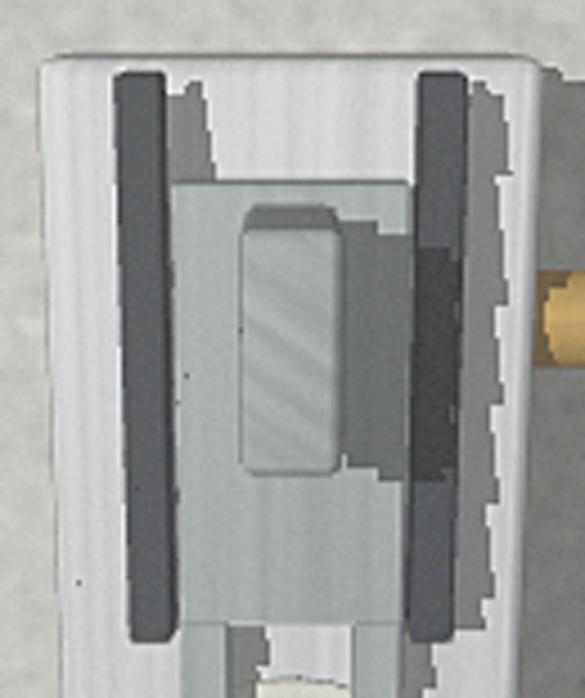

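```bash
python3 - <<'E'
from h import *
W=np.load("w4info.npy",allow_pickle=True).item()
d=lambda x,y:(255+x/4.5-.4,105+y/4.5-.4);c=lambda x,y:(255+x/5-.4,260+y/5-.4)
t=onz(W,[d(241,228),d(341,228),d(338,472),d(241,472)],.074);print(t.round(4),t.mean(0))
b=onz(W,[c(323,70),c(324,458)],.074);v=b[1]-b[0];print(b,np.degrees(np.arctan2(v[1],v[0])))
k=onz(W,[d(45,60),d(538,65),c(92,425),c(558,425)],.03);print(k.round(4));m=(k[2]+k[3]-k[0]-k[1])/2;print(np.degrees(np.arctan2(m[1],m[0])))
E
```

```text
[[0.5032 0.287  0.074 ]
 [0.5164 0.287  0.074 ]
 [0.5164 0.254  0.074 ]
 [0.503  0.254  0.074 ]] [0.50975333 0.27051248 0.074     ]
[[0.51000493 0.21117587 0.074     ]
 [0.51033029 0.15290318 0.074     ]] -89.68009633221706
[[0.4727 0.3069 0.03  ]
 [0.5472 0.3064 0.03  ]
 [0.4728 0.1299 0.03  ]
 [0.5487 0.13   0.03  ]]
-89.75515595653732
```

```bash
python3 -m creep '[1.54,0,0,0,1.54,0,1.2,0,1.54,0,2.4,0,1.54,0,3.6,0,1.54,0,4.6,0,1.54,0,5,0,1.54,0,5,0,1.54,0,5,0]' 100 40
python3 -m creep '[0,0,0,0,0,0,0,0,0,0,0,0,0,0,0,0,0,0,0,0,0,0,0,0,0,0,0,0,0,0,0,0]' 255 40
python3 -m creep '[-0.2,0,0,0,-0.4,0,0,0,-0.6,0,0,0,-0.8,0,0,0,-1,0,0,0,-1.2,0,0,0,-1.4,0,0,0,-1.55,0,0,0,-1.65,0,0,0,-1.7,0,0,0,-1.7,0,0,0,-1.7,0,0,0]' 255 40
```

```text
time: 7.78
eef_pos: [0.5085, 0.2717, 0.048]
tcp_rot: [0.706, 0.708, -0.001, -0.0]
contact_force: [-0.4, 0.0, 1.1]
opening: 0.604
time: 8.45
eef_pos: [0.5099, 0.2728, 0.0508]
tcp_rot: [0.706, 0.708, 0.001, 0.001]
contact_force: [-0.6, -0.7, 6.3]
opening: 0.155
time: 9.45
eef_pos: [0.51, 0.2381, 0.0509]
tcp_rot: [0.707, 0.707, 0.008, -0.004]
contact_force: [-0.9, 26.7, -0.0]
opening: 0.158
```

```bash
python3 -m creep '[0.2,0,0,0,0.2,0,0,0]' 255 40; python3 -m creep '[0,0,0,0,0,0,0,0,0,0,0,0,0,0,-1,0,0,0,-2,0,0.8,0,-3,0,1.6,0,-4,0,2,0,-5,0,2,0,-5,0,2,0,-5,0]' 100 30
python3 - <<'E'
from h import *
s=ctrl.get_state();print(s['contact_force'],s['wrist_torque'])
W=imaging.camera_info("wrist");np.save("w5info.npy",W,allow_pickle=True)
im=imaging.read_camera("wrist");cv2.imwrite("pics/w5.png",im[...,::-1]);crop(im,245,90,395,400,2.0,"pics/w5c.png")
im=imaging.read_camera("scene");crop(im,350,180,480,280,6,"pics/s5.png")
E
```

```text
time: 9.62
eef_pos: [0.51, 0.2384, 0.0508]
tcp_rot: [0.706, 0.708, 0.003, -0.001]
contact_force: [-1.2, 10.5, 5.0]
opening: 0.158
time: 10.45
eef_pos: [0.5099, 0.2851, 0.1755]
tcp_rot: [0.706, 0.708, 0.002, 0.001]
contact_force: [-0.8, -0.2, -0.9]
opening: 0.608
[-0.78607929 -0.24802872 -0.92972659] [-0.02137535  0.02471927  0.02795748]
```

View pics/w5.png

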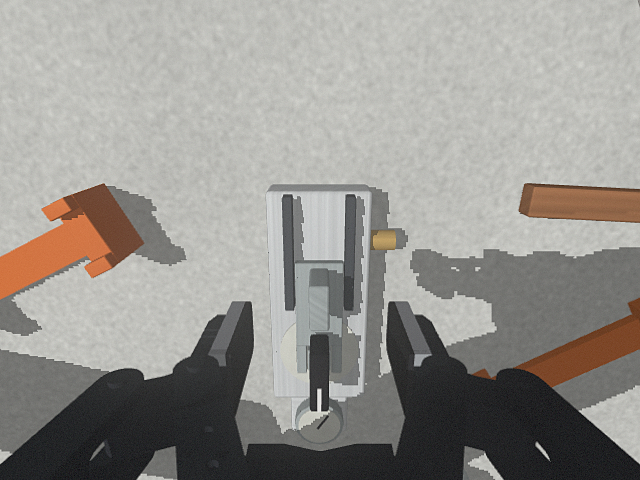

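View pics/s5.png

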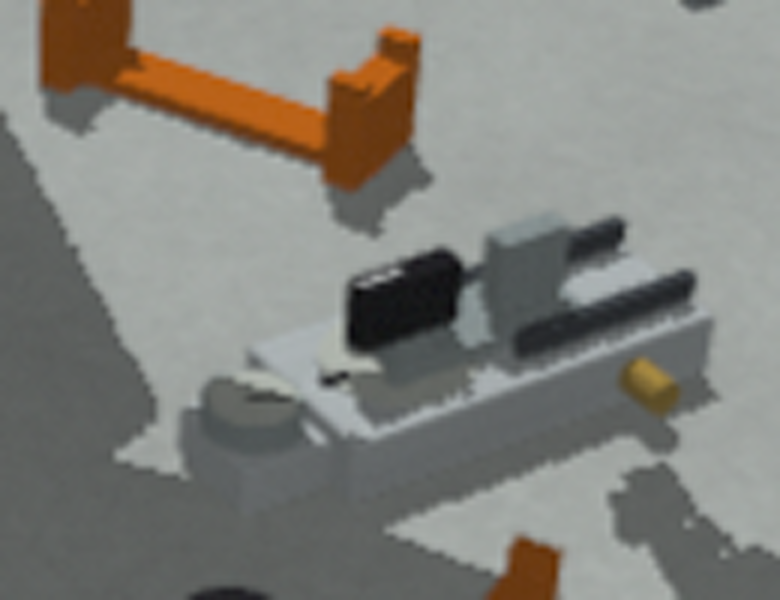

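```bash
python3 - <<'E'
from h import *
im=cv2.imread("pics/w5.png")[...,::-1]; crop(im,260,250,380,420,4.4,"pics/w5d.png")
E
```

```text
(no output)
```

View pics/w5d.png

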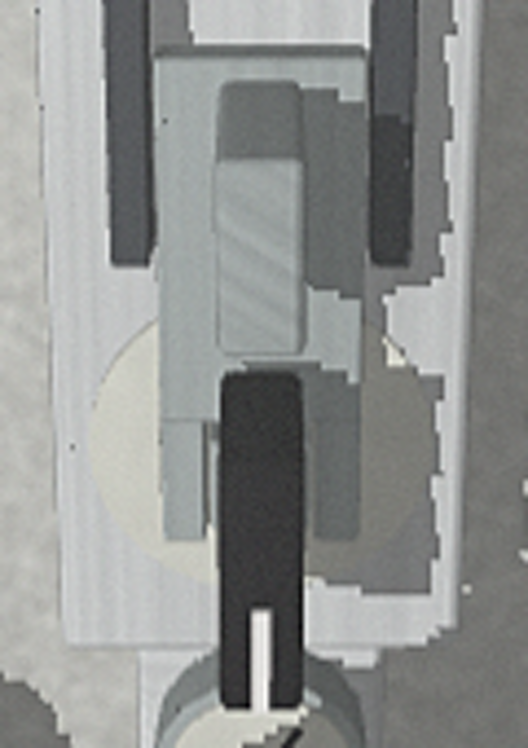

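```bash
python3 - <<'E'
from h import *
W=np.load("w5info.npy",allow_pickle=True).item();V=np.load("w4info.npy",allow_pickle=True).item()
e=lambda x,y:(260+x/4.4-.4,250+y/4.4-.4)
d=lambda x,y:(255+x/4.5-.4,105+y/4.5-.4);c=lambda x,y:(255+x/5-.4,260+y/5-.4)
print('tab',onz(W,[e(217,158),e(303,158),e(303,353),e(217,353)],.074).round(4))
print('prong ends / neck, home z=.036', onz(W,[e(185,538),e(337,538)],.038).round(4),'open',onz(V,[c(228,75),c(415,75)],.038).round(4))
print('plate back',onz(W,[e(260,50)],.038).round(4),onz(V,[d(290,183)],.038).round(4))
print('prong root',onz(W,[e(185,420)],.038).round(4),onz(V,[d(205,622)],.038).round(4))
E
```

```text
tab [[0.5034 0.2533 0.074 ]
 [0.5163 0.2533 0.074 ]
 [0.5166 0.2203 0.074 ]
 [0.5032 0.2203 0.074 ]]
prong ends / neck, home z=.036 [[0.4962 0.1603 0.038 ]
 [0.5243 0.1603 0.038 ]] open [[0.496  0.1951 0.038 ]
 [0.5239 0.1951 0.038 ]]
plate back [[0.5099 0.2566 0.038 ]] [[0.5098 0.2896 0.038 ]]
prong root [[0.4965 0.1852 0.038 ]] [[0.4962 0.2201 0.038 ]]
```

```bash
python3 -m creep '[-19.4,0.2,-0.6,14.3,-19.4,0.2,-0.6,14.3,-19.4,0.2,-0.6,14.3,-19.4,0.2,-0.6,14.3,-19.4,0.2,-0.6,14.3,-19.4,0.2,-0.6,14.3,-19.4,0.2,-0.6,14.3,-19.4,0.2,-0.6,14.3,-19.4,0.2,-0.6,14.3,-19.4,0.2,-0.6,14.3,-19.4,0.2,-0.6,14.3,-19.4,0.2,-0.6,14.3,-19.4,0.2,-0.6,14.3,-19.4,0.2,-0.6,14.3,-19.4,0.2,-0.6,14.3,-19.4,0.2,-0.6,14.3]' 60 30
python3 - <<'E'
from h import *
s=ctrl.get_state();print(s['contact_force'],s['qpos'])
W=imaging.camera_info("wrist");np.save("w6info.npy",W,allow_pickle=True)
im=imaging.read_camera("wrist");cv2.imwrite("pics/w6.png",im[...,::-1])
for d in imaging.silhouettes("wrist","batten"):
    m=d['mask'].astype(np.uint8); print(d['p'],d['uv'],cv2.minAreaRect(cv2.findNonZero(m)))
im=imaging.read_camera("top");crop(im,180,80,460,300,2.8,"pics/t6.png")
E
```

```text
time: 11.88
eef_pos: [0.5144, -0.1987, 0.1876]
tcp_rot: [0.987, 0.163, -0.001, -0.001]
contact_force: [-0.1, 0.4, 0.7]
opening: 0.763
[-0.10255987  0.41859838  0.7496872 ] [-5.52718768e-01  5.71050745e-02  1.92097511e+00  2.32903002e-04
  1.16600548e+00  6.91471370e-01]
0.68 [327.2, 198.2] ((327.9999694824219, 205.99996948242188), (37.99999237060547, 309.99993896484375), 0.0)
```

View pics/w6.png

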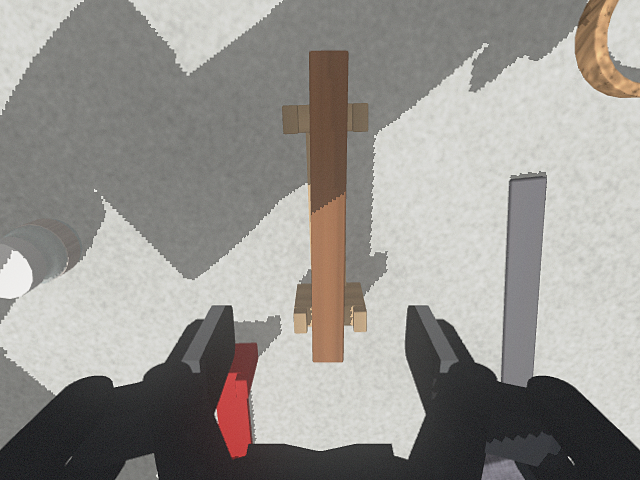

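View pics/t6.png

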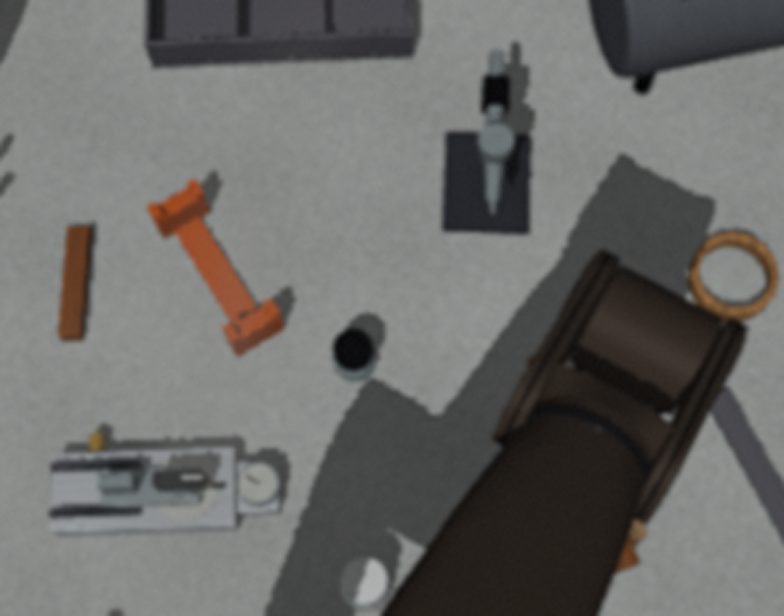

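```bash
python3 - <<'E'
from h import *
W=np.load("w6info.npy",allow_pickle=True).item()
b=onz(W,[(309,51),(348.5,51),(343.5,361.5),(312.5,361.5)],.063);print(b.round(4),b.mean(0).round(4))
v=(b[0]+b[1]-b[2]-b[3])/2;print(np.linalg.norm(v),np.degrees(np.arctan2(v[1],v[0])))
s=ctrl.get_state();M=R.from_quat(s['tcp_rot']).as_matrix();print(np.degrees(np.arctan2(M[1,0],M[0,0])),s['eef_pos'])
d=b.mean(0)-s['eef_pos'];print(M.T@d/.025)
E
```

```text
[[ 0.6175 -0.1565  0.063 ]
 [ 0.6251 -0.179   0.063 ]
 [ 0.4193 -0.2495  0.063 ]
 [ 0.4116 -0.227   0.063 ]] [ 0.5184 -0.203   0.063 ]
0.21759935813876027 18.90790821662409
18.760453219183297 [ 0.51509704 -0.19870901  0.18850142]
[0.07058679 0.20789182 5.01991877]
```

```bash
python3 -m creep '[0.06,0.19,1,0,0.06,0.19,2.2,0,0.06,0.19,3.4,0,0.06,0.19,4.6,0,0.06,0.19,5.5,0,0.06,0.19,6.1,0,0.06,0.19,6.1,0,0.06,0.19,6.1,0,0.06,0.19,6.1,0]' 60 40
python3 -m creep '[0,0,0,0,0,0,0,0,0,0,0,0,0,0,0,0,0,0,0,0,0,0,0,0,0,0,0,0,0,0,0,0]' 255 40
python3 - <<'E'
from h import *
s=ctrl.get_state();print(s['contact_force'],s['wrist_torque'],s['qpos'])
im=imaging.read_camera("wrist");cv2.imwrite("pics/w7.png",im[...,::-1])
E
```

```text
time: 12.78
eef_pos: [0.5191, -0.2041, 0.0377]
tcp_rot: [0.987, 0.163, 0.001, 0.001]
contact_force: [-0.5, -1.2, 0.1]
opening: 0.766
time: 13.45
eef_pos: [0.5189, -0.2045, 0.0376]
tcp_rot: [0.987, 0.162, 0.001, 0.001]
contact_force: [0.5, 0.2, 6.7]
opening: 0.275
[0.51873724 0.23965007 6.70360475] [0.16313635 0.11289295 0.00949323] [-5.57373751e-01  2.72920122e-01  1.98724717e+00  8.33645658e-05
  8.79628581e-01  6.87797209e-01]
```

View pics/w7.png

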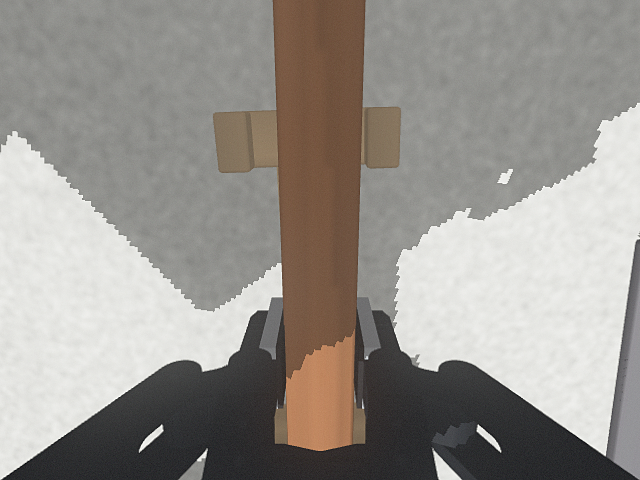

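```bash
python3 -m creep '[0,0,-0.2,0,0,0,-0.5,0,0,0,-0.9,0,0,0,-1.3,0,0,0,-1.7,0,0,0,-2.1,0,0,0,-2.5,0,0,0,-2.9,0,0,0,-3.3,0,0,0,-3.6,0,0,0,-3.8,0,0,0,-3.85,0,0,0,-3.85,0,0,0,-3.85,0]' 255 40
python3 - <<'E'
from h import *
s=ctrl.get_state();print(s['contact_force'],s['wrist_torque'])
for n in ["top","scene","wrist"]:
    im=imaging.read_camera(n);cv2.imwrite(f"pics/{n}8.png",im[...,::-1])
    if n=="top": crop(im,330,85,390,165,9,"pics/t8.png")
    if n=="scene": crop(im,340,270,440,420,5,"pics/s8.png")
E
```

```text
time: 14.67
eef_pos: [0.5178, -0.2038, 0.1321]
tcp_rot: [0.987, 0.162, -0.0, -0.0]
contact_force: [-0.7, 0.5, 0.1]
opening: 0.272
[-0.70288199  0.5218448   0.0997812 ] [0.03729229 0.01110872 0.00954767]
```

View pics/scene8.png

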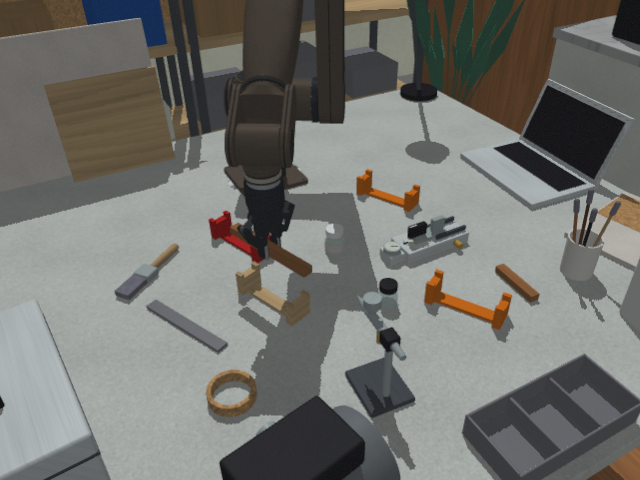

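View pics/t8.png

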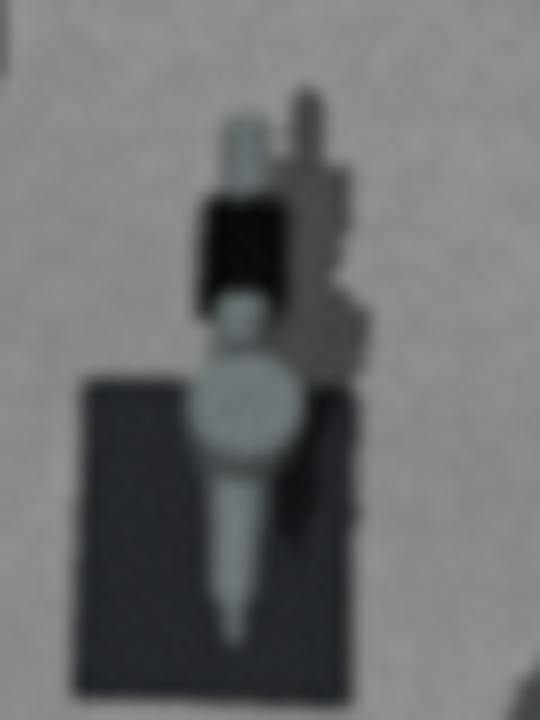

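View pics/s8.png

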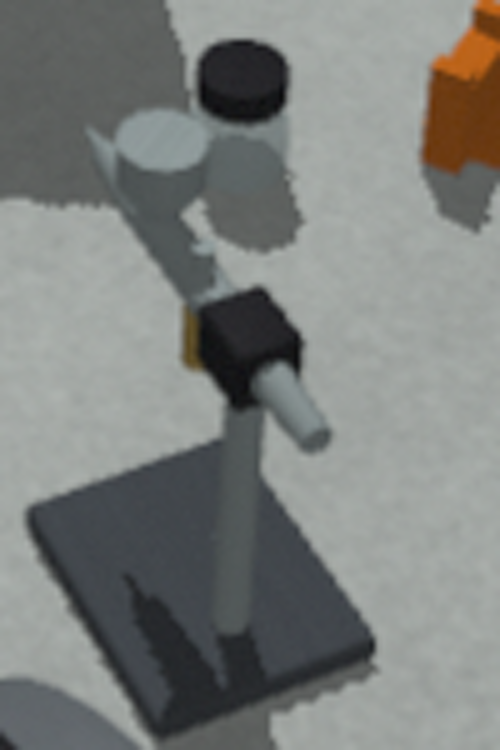

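```bash
python3 - <<'E'
from h import *
T=imaging.camera_info("top");S=imaging.camera_info("scene")
t=lambda x,y:(330+x/9-.45,85+y/9-.45);s=lambda x,y:(340+x/5-.4,270+y/5-.4)
nz=onz(T,[t(234,647)],.15)[0];tl=onz(T,[t(246,115)],.15)[0]
print('top',nz,tl,np.degrees(np.arctan2(*(tl-nz)[1::-1])))
print('cup', onz(T,[t(247,405)],.19))
print(tri([T,S],[t(234,645),s(89,130)]),tri([T,S],[t(246,118),s(318,440)]))
n2=onz(S,[s(89,130)],.15)[0];t2=onz(S,[s(318,438)],.15)[0];print('scene',n2,t2,np.degrees(np.arctan2(*(t2-n2)[1::-1])))
f=onz(T,[t(82,382),t(355,385),t(352,703),t(72,697)],.012);print('foot',f.round(4),f.mean(0))
for a,b in [(3,0),(2,1)]:
  v=f[b]-f[a];print(np.linalg.norm(v),np.degrees(np.arctan2(v[1],v[0])))
for a,b in [(2,3),(1,0)]:
  v=f[b]-f[a];print(np.linalg.norm(v),np.degrees(np.arctan2(-v[0],v[1])))
f=onz(S,[s(30,515),s(225,440),s(373,645),s(165,735)],.012);print('foot S',f.round(4),f.mean(0))
for a,b in [(0,3),(1,2)]:
  v=f[b]-f[a];print(np.linalg.norm(v),np.degrees(np.arctan2(v[1],v[0])))
for a,b in [(0,1),(3,2)]:
  v=f[b]-f[a];print(np.linalg.norm(v),np.degrees(np.arctan2(-v[0],v[1])))
E
```

```text
top [ 0.72597688 -0.12279001  0.15      ] [ 0.89468324 -0.13548347  0.15      ] -4.302824004337139
cup [[ 0.781649   -0.12716692  0.19      ]]
[ 0.72801117 -0.12216998  0.14767566] [ 0.89405232 -0.13537914  0.14946534]
scene [ 0.7305519  -0.12265022  0.15      ] [ 0.89377219 -0.13509244  0.15      ] -4.359203841376049
foot [[ 0.8774 -0.0894  0.012 ]
 [ 0.8732 -0.1776  0.012 ]
 [ 0.763  -0.1699  0.012 ]
 [ 0.7682 -0.0815  0.012 ]] [ 0.82043666 -0.12960467  0.012     ]
0.10945100861976198 -4.175913277100407
0.1104806464238754 -4.005743604890239
0.08861853677038223 -3.3761220425749254
0.08831085405736645 -2.705490823365127
foot S [[ 0.7726 -0.1707  0.012 ]
 [ 0.777  -0.0869  0.012 ]
 [ 0.8844 -0.0942  0.012 ]
 [ 0.8807 -0.1793  0.012 ]] [ 0.82867121 -0.13278027  0.012     ]
0.10844304778701866 -4.524739193717107
0.10759086063690955 -3.8777176185649243
0.08397326280861023 -3.0442179166821632
0.0852140300316022 -2.487906678043733
```

```bash
python3 -m creep '[0,0,0,-0.3,0,0,0,-0.9,0,0,0,-1.6,0,0,0,-2.4,0,0,0,-3.2,0,0,0,-4,0,0,0,-4.8,0,0,0,-5.6,0,0,0,-6.4,0,0,0,-7.2,0,0,0,-8,0,0,0,-8.8,0,0,0,-9.6,0,0,0,-10.4,0,0,0,-11.2,0,0,0,-12,0,0,0,-12.7,0,0,0,-13.2,0,0,0,-13.47,0,0,0,-13.47]' 255 40
python3 -m creep '[0.1,0.1,0,0,0.3,0.3,0,0,0.7,0.6,0,0,1.1,1,0,0,1.5,1.35,0,0,1.9,1.7,0,0,2.3,2.05,0,0,2.7,2.4,0,0,3.1,2.75,0,0,3.4,3,0,0,3.6,3.2,0,0,3.75,3.3,-0.05,0,3.83,3.38,-0.06,0,3.83,3.38,-0.06,0,3.83,3.38,-0.06,0,3.83,3.38,-0.06,0]' 255 40
python3 - <<'E'
from h import *
s=ctrl.get_state();print(s['contact_force'],s['wrist_torque'],s['eef_pos']);M=R.from_quat(s['tcp_rot']).as_matrix();print(np.degrees(np.arctan2(M[1,0],M[0,0])),M[:,2],s['dq'])
W=imaging.camera_info("wrist");np.save("w9info.npy",W,allow_pickle=True)
for n in ["top","scene","wrist"]:
    im=imaging.read_camera(n);cv2.imwrite(f"pics/{n}9.png",im[...,::-1])
E
```

```text
time: 16.48
eef_pos: [0.5179, -0.2039, 0.1321]
tcp_rot: [0.731, 0.682, -0.0, -0.0]
contact_force: [0.1, -1.1, -0.6]
opening: 0.274
time: 17.82
eef_pos: [0.6088, -0.1148, 0.1341]
tcp_rot: [0.732, 0.682, -0.0, -0.0]
contact_force: [-0.0, 0.4, -0.8]
opening: 0.274
[-0.01446392  0.40681973 -0.82479424] [-0.01966447  0.02038534 -0.0200311 ] [ 0.60879943 -0.11481074  0.13407637]
85.97438662085867 [-2.03924880e-04 -1.34807062e-04 -9.99999970e-01] [-0.002791   -0.00043526  0.00200734  0.00229952 -0.00037644 -0.00091235]
```

View pics/scene9.png

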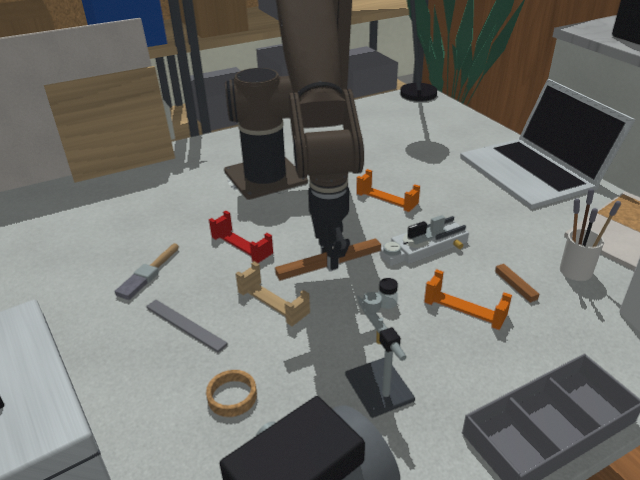

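View pics/top9.png

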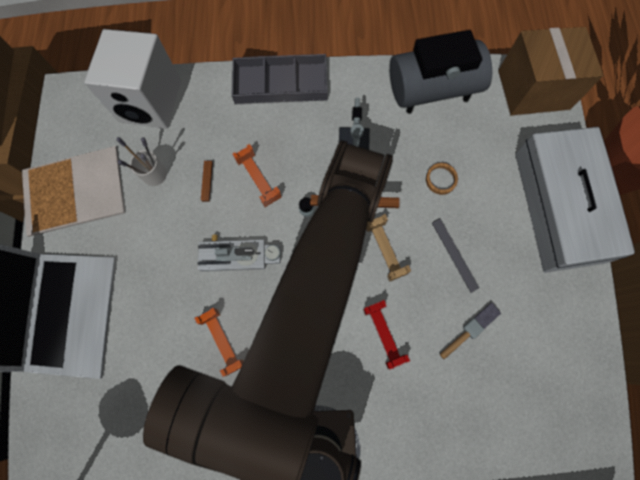

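View pics/wrist9.png

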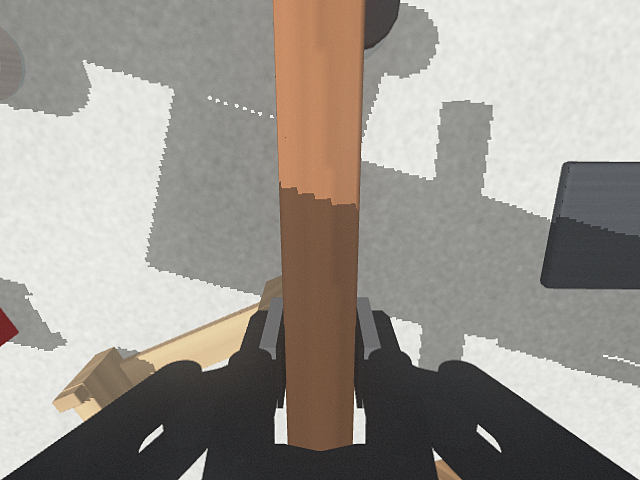

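```bash
python3 - <<'E'
from h import *
S=imaging.camera_info("scene");im=cv2.imread("pics/scene9.png")
c=np.array([.6088,-.1148,.1505]);th=np.radians(86);u=np.array([np.cos(th),np.sin(th),0]);w=np.array([np.sin(th),-np.cos(th),0]);z=np.array([0,0,1])
X=[c+a*.11*u+b*.012*w+e*.009*z for a in(-1,1) for b in(-1,1) for e in(-1,1)]
x0,y0,s=260,225,5
big=cv2.resize(im[y0:345,x0:x0+150],None,fx=s,fy=s,interpolation=cv2.INTER_CUBIC)
for p in proj(S,X): cv2.circle(big,tuple(int(round(v)) for v in ((p-[x0,y0])*s+2)),3,(0,255,0),-1)
p=proj(S,[[.7285,-.1225,.15]])[0];cv2.circle(big,tuple(int(round(v)) for v in ((p-[x0,y0])*s+2)),3,(0,0,255),-1)
cv2.imwrite("pics/s9o.png",big)
T=imaging.camera_info("top");im=cv2.imread("pics/top9.png");x0,y0=290,170
big=cv2.resize(im[y0:240,x0:x0+130],None,fx=6,fy=6,interpolation=cv2.INTER_CUBIC)
for p in proj(T,X): cv2.circle(big,tuple(int(round(v)) for v in ((p-[x0,y0])*6+3)),3,(0,255,0),-1)
cv2.imwrite("pics/t9o.png",big)
E
```

```text
(no output)
```

View pics/s9o.png

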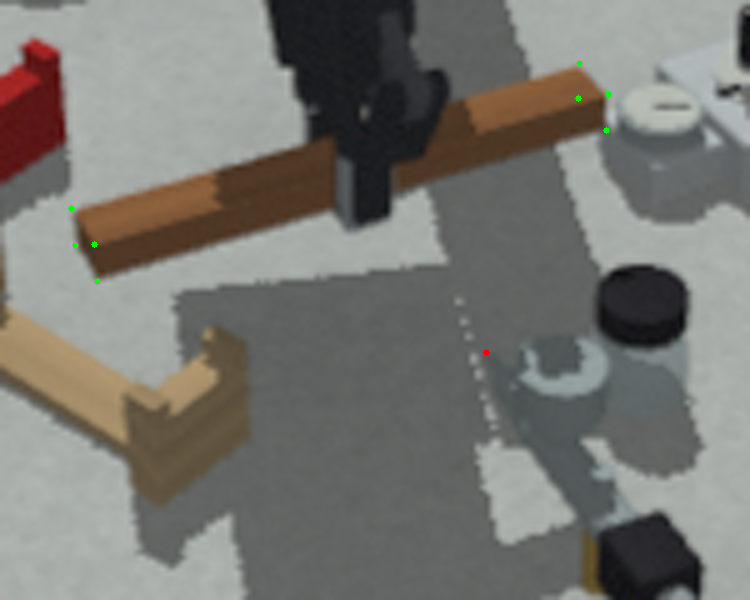

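View pics/t9o.png

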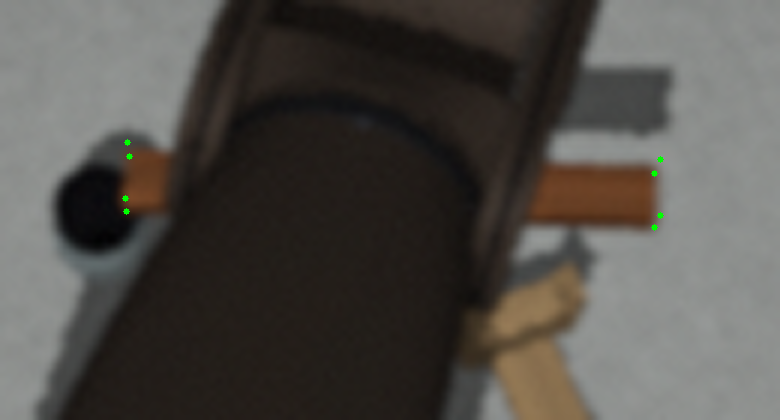

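```bash
python3 -m creep '[0,0,0,0,0,0,0,0,0,0,0,0,0,0,0,0,0,0,0,0,0,0,0,0]' 255 40; python3 -c "
from plant import ctrl
print(ctrl.sign_off())"
```

```text
time: 18.47
eef_pos: [0.6091, -0.1144, 0.1341]
tcp_rot: [0.731, 0.682, 0.0, -0.0]
contact_force: [-0.1, -0.3, 0.5]
opening: 0.274
the job is handed in; nothing more can be done
None
```

The job is handed in at about 18.5 s, with the arm still holding the batten in front of the nozzle.

- **Knob:** I turned it about 73° onto the mark. The wrist picture showed its bar within about 0.5° of the regulator's axis.
- **Lock fork:** I pushed it until it met a hard stop at about 27 N. It moved 34.7 mm, not 40 mm, apparently because it started about 5 mm in. The prong tips are past the neck, and the tab measures about 1 mm from its home position. That gap is within what the pictures can resolve, so the stop is my main evidence that it is fully home.
- **Batten:** I lifted it level from its cradle, turned it and brought it across the spray. At the last reading the tool was at (0.609, −0.114) m, and its pose puts the batten's middle at about 0.150 m height. My estimate of the spray point was (0.609, −0.114, 0.150) m. The batten lies at about 86°, square to the airbrush, which I measured at about −4°. The arm was practically still.
- **Checks:** The batten's predicted outline matched the scene and top pictures to about 1–2 mm. Nothing else on the bench looked moved. My estimates of the nozzle's distance from the two cameras differed by about 4 mm along the spray, so I used a middle value.

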